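# Refit the drip grate and rinse the beaker

### The arm

A 7-joint arm with a two-finger parallel gripper is mounted at the origin on a cart in front of the work surface, level with it; the furniture and walls round the work are solid. World frame = base frame: x ahead of the robot, y to its left, z up, the work surface at z = 0. Lengths are in m, angles in degrees, forces in N, time in s.
With the tool pointing down it reaches from about 0.425 to 0.875 m from the base axis. Payload 4.7 kg.
Tool frame: the origin (TCP) lies midway between the tips of the shut fingers; the grasp point (between the pads) lies 19 mm behind it; z points along the fingers, y is the line along which they close (so a half turn about z gives the same grasp; the last joint's range is limited). The gripper opens to 85 mm and grips with 20 to 120 N. Pads are 22 mm wide; open, the fingers measure 114 mm over their backs; the gripper's body (76 mm by 85 mm) begins 54 mm behind the grasp point. The pads swing forward as they close: fully open they stand 13 mm farther back than shut.
Start: joints at [-62.79, 18.392, -4.016, 83.108, 1.295, 78.541, -3.26], TCP at [0.289, 0.582, 0.231] pointing down, gripper open.
Joint ranges: [-163.93, 163.93], [-17.29, 119.83], [-79.2, 71.16], [3.27, 140.29], [-89.18, 269.18], [5.43, 117.66], [-154.24, 154.24]. Speed limits (degrees/s): [147.25, 147.25, 180, 180, 180, 180, 180].

### API

Orientations are given as [roll, pitch, yaw] about the fixed x, y, z axes, in that order (R = Rz(yaw) Ry(pitch) Rx(roll)).
In Python, from workcell import bot gives the robot as it stands.
- The arm moves only by the tool step_arm, never from a script. Its argument "targets" is a list of rows, each an object of numbers: "ax", "ay", "az": the turn, a rotation vector about the tool's x, y, z as a fraction of full scale; "x", "y", "z": the shift along the tool's x, y, z as a fraction of full scale; "gripper": the opening in per cent of the stroke, from 0 (shut) to 100 (fully open). In form: [{"ax": .., "ay": .., "az": .., "x": .., "y": .., "z": .., "gripper": ..}, ...]. A call has 1 to 12 rows; each row is the pose to reach, as a shift and turn from the pose commanded when the call began, along the tool's axes at that moment, turning the shorter way round; what a row does not reach only later rows make up. Full scale, the value 1, is 0.25 m for a shift and pi rad for a turn. A row lasts 1/8 s, in which the tool goes at most 62.5 mm and 10.7 degrees, less where a joint would pass 70% of its speed; a pose out of reach is approached as far as the arm can. A call with a number of a shift or a turn outside -1 to 1 is refused whole. A call with a gripper value outside its range is refused whole. The fingers move at their own pace and stop on an object; "squeeze" is the grip in N (left out, the last holds). Time passes only in rows, so rows that repeat a pose let the fingers close. It gives the time, the measured TCP pose, the force, the opening and the grip force at its end, in the units of the state.
- bot.get_obs(): the state, without advancing time (a new reading comes with each control period).
- bot.read_camera(name): name is "scene" or "top" or "wrist"; returns a dict with "pixels" (384x512x3 uint8, blue, green, red), "mtx" (3x3 intrinsics, pixels), "rvec" (rotation vector, rad) and "tvec" (3), from world to camera coordinates, as OpenCV has them. Camera axes: x right, y down, z forward; pixel columns grow to the right and rows downward; lengths in m; the calibration is good to about 2 mm. A picture is of the moment at which its call begins. There is no depth.
- bot.finish_job(): hands the job in; it is judged then, once.
Trained networks look in the newest picture that a camera, given by its name, has taken for a name from the list of things; names that differ only in an ending like _2 or _b are one class to them, and where a whole thing is asked for, a point or a joint stands for the part that bears it (a point fixed in the world has none). Each returns a list of dicts, best first, with "score" (0 to 1); they miss things now and then, are a little off and sometimes report something else, mostly with a low value. They report only what shows in the picture. A call takes as long as a camera call. They do not tell look-alikes from the thing itself.
- bot.search_frame(query, camera): "location" ([x, y, z] in m, in world coordinates, good to about 4 mm: the middle of the surface that is visible of it).
- bot.regions_of(query, camera): "region" (384x512 bool, what is visible of it).
- bot.pinpoint(query, camera): "location" ([x, y, z] in m, in world coordinates, good to about 4 mm: a listed point, or the origin of a listed thing).
The state is a dict: "t": time; "q": joint angles; "qvel": joint speeds; "tau": joint torques, N m; "eef_pos": TCP position; "orientation": TCP orientation; "force": force on the tool from outside, world axes, zero at the start; "ft_torque": the same for the moment, N m; "width": finger opening in m; "grip_force": force on a finger pad.
Only numpy, scipy, OpenCV 4.12 (cv2) and the standard library are available. Lean on these libraries where they do the work, as an engineer would, in place of code of your own. Each camera call takes 0.05 s, during which the arm holds its last target. There are 200 camera calls.

### The job

Put the drip grate back on the beaker rinser: lower it over the two pins, its round opening round the cross-shaped valve, until it lies flush on the tray's rim, and let go of it. Then take the upended steel beaker, press it mouth down and centred on the valve until the valve is fully depressed, hold it there for about a second, and finally set it mouth down to drip, flat on the slotted end of the grate. Leave the things standing around where they are.

Things in the scene. Friction and masses are not known exactly. Their poses are not given: they have to be found in the camera images.
- rinser: the fixed beaker rinser: an open steel drip tray on rubber feet, 116 mm (its x) by 196 mm (its y), rim 36 mm above the worktop; two short hose stubs stick out 14 mm on its +x side. (A shelf overhangs the worktop from about 0.62 m ahead of the robot: keep wrist and gripper clear of it while carrying.) Origin at the centre of its underside, z up. The cross valve stands at its (0, +52) mm, two locating pins at (-42, +82) and (+42, -82) mm
- rinser_rim (a point): centre of the tray's rim plane, 36 mm above the rinser's origin, axes as the rinser's: the grate's origin belongs here, with its axes parallel to these
- pin0 (a point): foot of the pin at rinser (-42, +82) mm, in the rim plane. Both pins: 8 mm diameter, straight for 9 mm, then tapering to 3 mm diameter at their tip 16 mm above the rim
- pin1 (a point): foot of the pin at rinser (+42, -82) mm, in the rim plane
- valve_top (a point): centre of the valve, level with the top of its arms; moves with it. The valve is a plastic cross of two bars 60 mm long and 9 mm wide, its top 20 mm above the tray's rim when up (14 mm above the top of a seated grate), with a low central nozzle 24 mm across rising 6 mm above the arms
- valve (a joint): downward travel of the sprung valve in m: 0 up, 0.008 fully depressed (hard stop). The spring takes about 3.5 N to start it and 9 N to depress it fully; it rises by itself and carries the beaker's weight
- grate: the loose steel drip grate, a plate 110 mm (its x) by 190 mm (its y), 6 mm thick, 0.3 to 0.65 kg, lying flat on the worktop with its handle up. Origin at the centre of its underside, z up. Round opening 70 mm across at (0, +52) mm for the valve; two round holes 11 mm across for the pins at (-42, +82) and (+42, -82) mm; five slots 60 x 6 mm across the other end, at y from -28 to -76 mm
- grate_handle (a point): centre of the grate's handle bar, at grate (0, -4, +50) mm, practically above its centre of mass. The bar is 66 mm long along the grate's x, 9 mm thick along its y, 12 mm high (top 56 mm above the grate's underside), on two 8 mm posts at x = -27 and +27 mm; take it from above, fingers closing along the grate's y
- grate_hole0 (a point): centre of the pin hole at grate (-42, +82) mm, on the underside; goes over pin0
- grate_hole1 (a point): centre of the pin hole at grate (+42, -82) mm, on the underside; goes over pin1
- grate_slots (a point): middle of the slotted end, on the grate's upper face, at grate (0, -52, +6) mm; here the beaker drips. Room for the beaker: its centre about 15 mm either way from here
- beaker: plain straight steel beaker standing mouth down on the worktop: 52 mm outside diameter, 85 mm high, walls 3 mm, 0.1 to 0.2 kg; it may stand left or right, where the shaker of similar size could stand. Origin at the centre of its mouth (now its underside), z up to its closed end
- salt_shaker: round steel shaker with perforated cap standing upright on the front part of the worktop, 65 mm across (cap 68), 96 mm high; origin at centre of underside. Bystander that may stand where the beaker could stand
- ring_cutter_0: open steel ring 64 mm across, 36 mm high, at the back in the middle; origin at centre of underside. Bystander
Things that resemble listed ones, but are neither listed nor needed, are in the scene too. What is shaped like the beaker but green or pink is not meant.

How it is judged:
By the outcome, as a careful person would: the job done as asked, in the order asked, and still so for the second after the job is handed in, with the robot touching nothing.
It also fails if it takes over 72 s, if anything falls off the work surface, if the arm or the gripper's body presses on something with over 40 N, if the wrist force passes 120 N, or if a joint passes its speed limit or range.

## Working session

There is one attempt and no reset: what is moved stays moved. The work goes in short steps, Python scripts to look and compute and a tool call to move; the robot and the scene stay as the last step left them, time stands still between calls to the robot, and variables do not carry over. Pictures are saved under pics/ and viewed, at most 10 in all, crops included, and the job is handed in when it is done.

Besides the shell and the picture viewer there is one more tool, called after "Request:" as name([rows], argument=value, ...), one row to a line, values as JSON. step_arm: Moves the arm, as the interface text tells. Shift numbers are shares of 0.25 m and turn numbers shares of pi rad, none past 1 either way. Its arguments: {"type":"object","properties":{"targets":{"type":"array","items":{"type":"object","properties":{"ax":{"type":"number"},"ay":{"type":"number"},"az":{"type":"number"},"x":{"type":"number"},"y":{"type":"number"},"z":{"type":"number"},"gripper":{"type":"number"}}}},"squeeze":{"type":"number"}},"required":["targets"]}

```bash
mkdir -p pics; cat > h.py <<'E'
import numpy as np, cv2
from workcell import bot
from scipy.spatial.transform import Rotation as R
def pose():
    o=bot.get_obs(); return np.array(o['eef_pos']),R.from_euler('xyz',o['orientation'],degrees=True)
def shot(c,name=None):
    r=bot.read_camera(c); r['pixels']=np.array(r['pixels'])
    if name: cv2.imwrite(f'pics/{name}.png',r['pixels'])
    return r
def proj(r,P): return cv2.projectPoints(np.array(P,float).reshape(-1,3),np.array(r['rvec']),np.array(r['tvec']),np.array(r['mtx']),None)[0].reshape(-1,2)
def ray(r,px):
    M=cv2.Rodrigues(np.array(r['rvec']))[0]; K=np.array(r['mtx'])
    d=M.T@np.linalg.inv(K)@np.array([px[0],px[1],1.]); return -M.T@np.array(r['tvec']).ravel(),d
def onz(r,px,z):
    c,d=ray(r,px); return c+d*(z-c[2])/d[2]
def tri(obs):
    A=np.zeros((3,3));b=np.zeros(3)
    for r,px in obs:
        c,d=ray(r,px);d=d/np.linalg.norm(d);P=np.eye(3)-np.outer(d,d);A+=P;b+=P@c
    return np.linalg.solve(A,b)
def go(target,yaw=None):
    "print shift (fractions) and turn to target TCP, yaw deg with tool down"
    p,r=pose(); s=r.inv().apply(np.array(target)-p)/.25
    print('shift',s.round(4))
    if yaw is not None:
        t=R.from_euler('xyz',[180,0,yaw],degrees=True); print('turn',((r.inv()*t).as_rotvec()/np.pi).round(4))
E
python3 - <<'E'
from h import *
a=shot('scene');b=shot('top')
cv2.imwrite('pics/a.png',a['pixels']);cv2.imwrite('pics/b.png',b['pixels'])
for c in('scene','top'):
  for q in['rinser_rim','pin0','pin1','valve_top','grate','grate_handle','grate_hole0','grate_hole1','beaker','salt_shaker','ring_cutter_0']:
    print(c,q,[(np.round(d['location'],3).tolist(),round(d['score'],2)) for d in bot.pinpoint(q,c)[:3]])
o=bot.get_obs();print(o['eef_pos'],o['orientation'],o['t'])
E
```

```text
scene rinser_rim [([0.484, -0.175, 0.032], 0.92)]
scene pin0 [([0.44, -0.091, 0.035], 0.84), ([0.528, -0.256, 0.039], 0.72), ([0.48, -0.18, -0.0], 0.19)]
scene pin1 [([0.44, -0.091, 0.035], 0.84), ([0.528, -0.256, 0.039], 0.72), ([0.48, -0.18, -0.0], 0.19)]
scene valve_top [([0.484, -0.125, 0.052], 0.41)]
scene grate [([0.477, 0.121, -0.002], 0.8)]
scene grate_handle [([0.476, 0.118, 0.05], 0.86)]
scene grate_hole0 [([0.526, 0.038, -0.001], 0.79), ([0.434, 0.205, 0.004], 0.74)]
scene grate_hole1 [([0.526, 0.038, -0.001], 0.79), ([0.434, 0.205, 0.004], 0.74)]
scene beaker [([0.471, 0.279, -0.001], 0.78), ([0.554, 0.288, -0.0], 0.7), ([0.502, 0.377, 0.0], 0.65)]
scene salt_shaker [([0.472, -0.389, -0.001], 0.89)]
scene ring_cutter_0 [([0.683, -0.002, 0.004], 0.74)]
top rinser_rim [([0.484, -0.178, 0.035], 0.71)]
top pin0 [([0.526, -0.257, 0.033], 0.91), ([0.435, -0.098, 0.038], 0.58)]
top pin1 [([0.526, -0.257, 0.033], 0.91), ([0.435, -0.098, 0.038], 0.58)]
top valve_top [([0.48, -0.127, 0.052], 0.55)]
top grate [([0.476, 0.121, 0.002], 0.92)]
top grate_handle [([0.472, 0.118, 0.048], 0.66)]
top grate_hole0 [([0.43, 0.205, 0.001], 0.8), ([0.518, 0.041, -0.001], 0.57), ([0.475, 0.12, 0.001], 0.55)]
top grate_hole1 [([0.43, 0.205, 0.001], 0.8), ([0.518, 0.041, -0.001], 0.57), ([0.475, 0.12, 0.001], 0.55)]
top beaker [([0.502, 0.377, -0.0], 0.81), ([0.514, 0.465, -0.001], 0.73), ([0.472, 0.276, -0.003], 0.65)]
top salt_shaker [([0.474, -0.39, -0.0], 0.58), ([0.436, -0.102, 0.035], 0.25)]
top ring_cutter_0 [([0.521, 0.039, -0.002], 0.37)]
[0.28907091 0.58221517 0.23132072] [1.79996964e+02 1.79084932e-03 1.53598373e+02] 1.2
```

View pics/a.png

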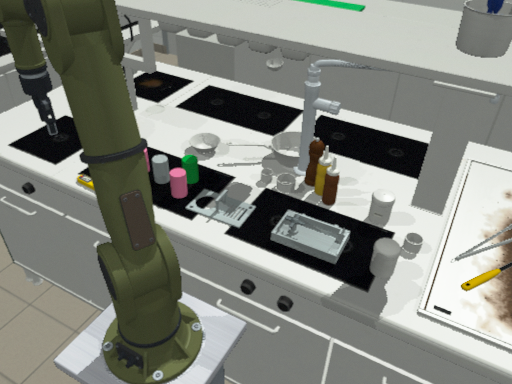

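View pics/b.png

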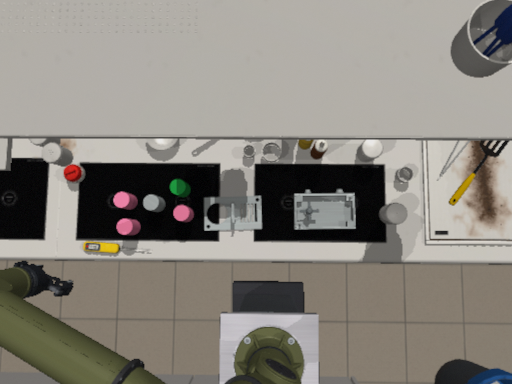

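The scene shows the grate (scene px ~220,207; opening at its +y end), the rinser (~310,235), the steel beaker (~160,170 / top 153,202) among pink and green look-alikes, and the shaker on the right (~385,258). I'll go above the grate first.

```bash
python3 - <<'E'
from h import *
go([.40,.36,.26],181.2)
go([.42,.12,.26],181.2)
E
```

```text
shift [-0.7927 -0.5988 -0.1147]
turn [ 0.      0.     -0.1533]
shift [-1.2912 -1.4231 -0.1148]
turn [ 0.      0.     -0.1533]
```

Request:
step_arm([
  {"x": -0.79, "y": -0.6, "z": -0.115, "az": -0.1533, "gripper": 100},
  {"x": -0.79, "y": -0.6, "z": -0.115, "az": -0.1533, "gripper": 100},
  {"x": -0.79, "y": -0.6, "z": -0.115, "az": -0.1533, "gripper": 100},
  {"x": -0.79, "y": -0.6, "z": -0.115, "az": -0.1533, "gripper": 100},
  {"x": -0.79, "y": -0.6, "z": -0.115, "az": -0.1533, "gripper": 100},
  {"x": -0.79, "y": -0.6, "z": -0.115, "az": -0.1533, "gripper": 100},
])

```text
invalid input at $.targets[0]: expected keys ax, ay, az, x, y, z, gripper
```

```bash
python3 - <<'E'
from h import *
r=shot('wrist','w1')
for q in['beaker','grate_handle']: print(q,[(np.round(d['location'],4).tolist(),round(d['score'],2)) for d in bot.pinpoint(q,'wrist')[:5]])
for q in['beaker']: print(q,[(np.round(d['location'],4).tolist(),round(d['score'],2)) for d in bot.search_frame(q,'wrist')[:5]])
print(pose()[0],pose()[1].as_euler('xyz',True),bot.get_obs()['q'])
c,d=ray(r,(256,192));print(c,d)
go([.476,.12,.22],181.2)
E
```

```text
beaker [([0.511, 0.4674, -0.0031], 0.6), ([0.425, 0.455, 0.0016], 0.55), ([0.5061, 0.373, 0.003], 0.37)]
grate_handle []
beaker [([0.4142, 0.4655, 0.068], 0.77), ([0.49, 0.4834, 0.0174], 0.69), ([0.4501, 0.2799, 0.0797], 0.47)]
[0.28907047 0.58222036 0.23136985] [1.79993021e+02 3.23664691e-03 1.53597949e+02] [-62.79107053  18.39121426  -4.01565745  83.10603136   1.29544465
  78.54092842  -3.26155243]
[0.22560342 0.61376455 0.37385619] [ 0.25200754 -0.11426502 -0.96100321]
shift [-1.4919 -1.3236  0.0454]
turn [ 0.      0.     -0.1533]
```

View pics/w1.png

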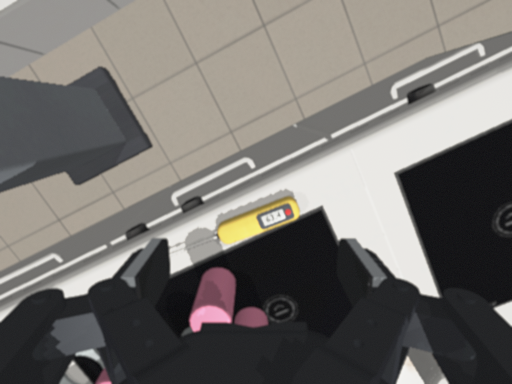

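The arm did not move (every key is needed). The wrist picture shows pink beakers at (215,290) and the thermometer; the camera sits on the tool's +x side.

Request:
step_arm([
  {"ax": 0, "ay": 0, "x": -0.79, "y": -0.6, "z": -0.115, "az": -0.1533, "gripper": 100},
  {"ax": 0, "ay": 0, "x": -0.79, "y": -0.6, "z": -0.115, "az": -0.1533, "gripper": 100},
  {"ax": 0, "ay": 0, "x": -0.79, "y": -0.6, "z": -0.115, "az": -0.1533, "gripper": 100},
  {"ax": 0, "ay": 0, "x": -0.79, "y": -0.6, "z": -0.115, "az": -0.1533, "gripper": 100},
  {"ax": 0, "ay": 0, "x": -0.79, "y": -0.6, "z": -0.115, "az": -0.1533, "gripper": 100},
  {"ax": 0, "ay": 0, "x": -0.79, "y": -0.6, "z": -0.115, "az": -0.1533, "gripper": 100},
])

```text
t: 2.15
eef_pos: [0.3991, 0.3603, 0.2604]
orientation: [179.9, 0.0, -178.8]
force: [-0.1, 0.5, -0.8]
width: 0.0852
grip_force: 0.0
```

```bash
python3 - <<'E'
from h import *
r=shot('wrist','w2')
for q in['beaker']: print(q,[(np.round(d['location'],4).tolist(),round(d['score'],2)) for d in bot.pinpoint(q,'wrist')[:5]])
print(pose()[0],pose()[1].as_euler('xyz',True),bot.get_obs()['q'])
go([.473,.12,.20],181.2)
E
```

```text
beaker [([0.5517, 0.2937, -0.001], 0.94), ([0.5029, 0.3747, -0.001], 0.81), ([0.428, 0.4578, 0.0005], 0.8), ([0.4739, 0.2794, 0.0028], 0.77), ([0.5139, 0.4679, -0.0049], 0.7)]
[0.39816559 0.36144017 0.25988824] [ 1.79984055e+02 -2.89219339e-02 -1.78658415e+02] [-4.55329403e+01  4.05324827e+00  5.18678802e-01  9.67668428e+01
 -6.93980246e-02  7.91899899e+01  4.63390472e+01]
shift [-0.2768 -0.9726  0.2391]
turn [ 0.0001 -0.0002  0.0008]
```

Request:
step_arm([
  {"ax": 0, "ay": 0, "x": -0.2, "y": -0.97, "z": 0.15, "az": 0, "gripper": 100},
  {"ax": 0, "ay": 0, "x": -0.2, "y": -0.97, "z": 0.15, "az": 0, "gripper": 100},
  {"ax": 0, "ay": 0, "x": -0.2, "y": -0.97, "z": 0.15, "az": 0, "gripper": 100},
  {"ax": 0, "ay": 0, "x": -0.2, "y": -0.97, "z": 0.15, "az": 0, "gripper": 100},
  {"ax": 0, "ay": 0, "x": -0.2, "y": -0.97, "z": 0.15, "az": 0, "gripper": 100},
  {"ax": 0, "ay": 0, "x": -0.2, "y": -0.97, "z": 0.15, "az": 0, "gripper": 100},
])

```text
t: 3.0
eef_pos: [0.4541, 0.1204, 0.2225]
orientation: [180.0, -0.0, -178.7]
force: [0.5, 0.2, -0.1]
width: 0.0855
grip_force: 0.0
```

```bash
python3 - <<'E'
from h import *
r=shot('wrist','w3')
for q in['grate_handle','grate','grate_hole0','grate_slots']: print(q,[(np.round(d['location'],4).tolist(),round(d['score'],2)) for d in bot.pinpoint(q,'wrist')[:5]])
print(pose()[0],pose()[1].as_euler('xyz',True))
E
```

```text
grate_handle [([0.4788, 0.1211, 0.0518], 0.57)]
grate [([0.4776, 0.124, -0.0002], 0.94)]
grate_hole0 [([0.428, 0.2053, 0.0006], 0.95), ([0.5227, 0.0419, -0.0008], 0.67)]
grate_slots [([0.477, 0.0727, 0.0102], 0.95)]
[0.45408789 0.12018977 0.22259426] [-1.79994249e+02  2.54733812e-03 -1.78634846e+02]
```

View pics/w3.png

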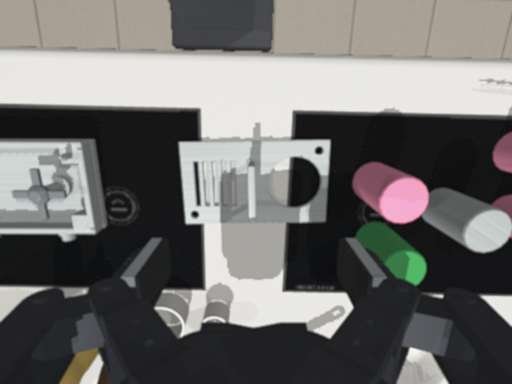

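The grate lies clean: pin holes at px (319,151) and (195,214), handle (251,190), opening (297,180).

```bash
cat >> h.py <<'E'
def blob(r,px,rad=9,dark=True):
    g=cv2.cvtColor(r['pixels'],cv2.COLOR_BGR2GRAY).astype(float)
    x,y=int(round(px[0])),int(round(px[1])); w=g[y-rad:y+rad+1,x-rad:x+rad+1]
    t=(w.min()+np.median(w))/2 if dark else (w.max()+np.median(w))/2
    m=(w<t) if dark else (w>t)
    n,l,s,c=cv2.connectedComponentsWithStats(m.astype(np.uint8))
    k=min(range(1,n),key=lambda i:np.hypot(*(c[i]-rad))); return c[k]+[x-rad,y-rad],s[k,4]
E
python3 - <<'E'
from h import *
r=shot('wrist')
P=[]
for px in[(319,151),(195,214)]:
    c,a=blob(r,px); P.append(onz(r,c,.005)[:2]); print(c,a,P[-1])
v=P[0]-P[1]; print(np.hypot(*v), 'mid',(P[0]+P[1])/2,'yaw',np.degrees(np.arctan2(v[1],v[0]))-np.degrees(np.arctan2(164,-84)))
# handle: project bar ends from the estimate for check
s=shot('scene')
obs=[]
for cam,rr in(('wrist',r),('scene',s)):
    m=bot.pinpoint('grate_handle',cam)[0]['location']; px=proj(rr,m)[0]; obs.append((rr,px)); print(cam,px)
print('tri handle',tri(obs))
for px in[(319,151),(195,214)]: pass
E
```

```text
[318.8   150.075] 40 [0.42961919 0.20340972]
[194.67647059 213.58823529] 34 [0.51929992 0.04279558]
0.18395524842240776 mid [0.47445955 0.12310265] yaw 2.0560005177946152
wrist [250.88529128 193.72546816]Traceback (most recent call last):
  File "<stdin>", line 11, in <module>
IndexError: list index out of range
```

```bash
python3 - <<'E'
from h import *
go([.4745,.119,.031],182.06)
E
```

```text
shift [-0.0809 -0.002   0.7665]
turn [-0.      0.     -0.0045]
```

Request:
step_arm([
  {"ax": 0, "ay": 0, "az": -0.0045, "x": -0.081, "y": -0.002, "z": 0.2, "gripper": 100},
  {"ax": 0, "ay": 0, "az": -0.0045, "x": -0.081, "y": -0.002, "z": 0.4, "gripper": 100},
  {"ax": 0, "ay": 0, "az": -0.0045, "x": -0.081, "y": -0.002, "z": 0.58, "gripper": 80},
  {"ax": 0, "ay": 0, "az": -0.0045, "x": -0.081, "y": -0.002, "z": 0.7, "gripper": 60},
  {"ax": 0, "ay": 0, "az": -0.0045, "x": -0.081, "y": -0.002, "z": 0.766, "gripper": 50},
  {"ax": 0, "ay": 0, "az": -0.0045, "x": -0.081, "y": -0.002, "z": 0.766, "gripper": 30},
  {"ax": 0, "ay": 0, "az": -0.0045, "x": -0.081, "y": -0.002, "z": 0.766, "gripper": 0},
  {"ax": 0, "ay": 0, "az": -0.0045, "x": -0.081, "y": -0.002, "z": 0.766, "gripper": 0},
  {"ax": 0, "ay": 0, "az": -0.0045, "x": -0.081, "y": -0.002, "z": 0.766, "gripper": 0},
  {"ax": 0, "ay": 0, "az": -0.0045, "x": -0.081, "y": -0.002, "z": 0.766, "gripper": 0},
], squeeze=60)

```text
t: 4.7
eef_pos: [0.4757, 0.1189, 0.0324]
orientation: [179.9, 0.1, -178.0]
force: [0.3, -0.1, 6.9]
width: 0.0075
grip_force: 60.1
```

```bash
python3 - <<'E'
from h import *
o=bot.get_obs();print(o['width'],o['grip_force'],o['force'],o['eef_pos'],o['orientation'])
go([.482,-.13,.20],182)
E
```

```text
0.007512598527558298 60.13139247894287 [ 0.32653316 -0.07233738  6.92065517] [0.47572869 0.11891854 0.03242606] [ 1.79944443e+02  1.40063922e-01 -1.78002798e+02]
shift [ 0.008  -0.9953 -0.6713]
turn [ 0.0003  0.0008 -0.    ]
```

Gripped. Lift straight up, then look at the rinser past the grate.

Request:
step_arm([
  {"ax": 0, "ay": 0, "az": 0, "x": 0, "y": 0, "z": -0.08, "gripper": 0},
  {"ax": 0, "ay": 0, "az": 0, "x": 0, "y": 0, "z": -0.25, "gripper": 0},
  {"ax": 0, "ay": 0, "az": 0, "x": 0, "y": 0, "z": -0.45, "gripper": 0},
  {"ax": 0, "ay": 0, "az": 0, "x": 0.06, "y": 0, "z": -0.7, "gripper": 0},
  {"ax": 0, "ay": 0, "az": 0, "x": 0.1, "y": 0, "z": -0.9, "gripper": 0},
  {"ax": 0, "ay": 0, "az": 0, "x": 0.1, "y": 0, "z": -0.9, "gripper": 0},
  {"ax": 0, "ay": 0, "az": 0, "x": 0.1, "y": 0, "z": -0.9, "gripper": 0},
], squeeze=80)

```text
t: 5.58
eef_pos: [0.4485, 0.1173, 0.2543]
orientation: [-180.0, -0.2, -178.0]
force: [-0.3, -0.5, -6.5]
width: 0.0077
grip_force: 78.5
```

```bash
python3 - <<'E'
from h import *
r=shot('wrist','w4')
for q in['rinser_rim','pin0','valve_top','grate_handle','grate','grate_hole0']: print(q,[(np.round(d['location'],4).tolist(),proj(r,d['location'])[0].round(0),round(d['score'],2)) for d in bot.pinpoint(q,'wrist')[:5]])
o=bot.get_obs();print(o['width'],o['force'],o['ft_torque'],o['eef_pos'],o['orientation'])
E
```

```text
rinser_rim [([0.4794, -0.1764, 0.0368], array([ 29., 184.]), 0.83)]
pin0 [([0.4416, -0.0968, 0.0385], array([ 85., 157.]), 0.77), ([0.4495, 0.1169, 0.2744], array([252., 264.]), 0.75)]
valve_top [([0.4791, -0.128, 0.0565], array([ 56., 188.]), 0.72)]
grate_handle [([0.4489, 0.1155, 0.2733], array([249., 262.]), 0.98)]
grate []
grate_hole0 [([0.4952, 0.043, 0.2228], array([145., 281.]), 0.91)]
0.0072423651946016444 [ 0.93149606  0.74419234 -5.51591705] [-0.02610547  0.00173895 -0.04764581] [0.44926111 0.11751014 0.25506626] [-1.79955524e+02 -9.75268149e-02 -1.78003429e+02]
```

View pics/w4.png

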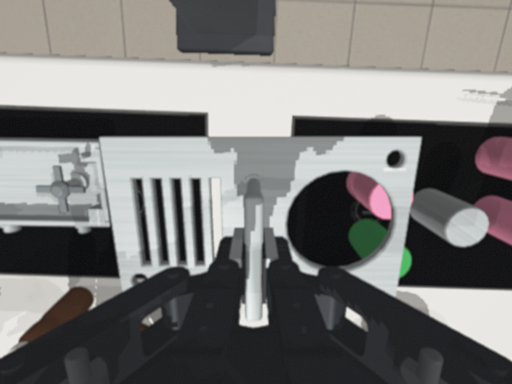

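The grate hangs level: holes at (396,158) and (140,280), handle (254,200); valve at (60,189), pin0 area ~(85,157). Next, a view for pin1 from nearer.

Request:
step_arm([
  {"ax": 0, "ay": 0, "az": 0, "x": 0, "y": -0.15, "z": 0, "gripper": 0},
  {"ax": 0, "ay": 0, "az": 0, "x": 0, "y": -0.3, "z": 0, "gripper": 0},
  {"ax": 0, "ay": 0, "az": 0, "x": 0, "y": -0.3, "z": 0, "gripper": 0},
  {"ax": 0, "ay": 0, "az": 0, "x": 0, "y": -0.3, "z": 0, "gripper": 0},
])

```text
t: 6.42
eef_pos: [0.4521, 0.0432, 0.2559]
orientation: [180.0, -0.0, -178.0]
force: [-0.0, 0.8, -5.0]
width: 0.0073
grip_force: 78.7
```

```bash
python3 - <<'E'
from h import *
a=cv2.imread('pics/w4.png')
r=shot('wrist','w5')
for q in['rinser_rim','pin0','valve_top']: print(q,[(np.round(d['location'],4).tolist(),proj(r,d['location'])[0].round(0),round(d['score'],2)) for d in bot.pinpoint(q,'wrist')[:5]])
t=shot('top');
p=proj(t,[.482,-.177,.036])[0].astype(int);print('top crop origin',p-[50,30])
A=cv2.resize(a[125:245,0:110],None,fx=3.6,fy=3.6,interpolation=3)
B=cv2.resize(r['pixels'][125:245,0:110],None,fx=3.6,fy=3.6,interpolation=3)
cv2.imwrite('pics/w5c.png',np.hstack([A,B]))
p_,q_=pose();print(p_,q_.as_euler('xyz',True))
np.savez('v5.npz',rvec=r['rvec'],tvec=r['tvec'],mtx=r['mtx'])
# held grate in tool frame
P=[]
for px in[(396,158),(140,280)]:
    c,n=blob(r,px,12); P.append(q_.inv().apply(onz(r,c,p_[2]-.027)-p_)); print(c,n,P[-1].round(4))
v=P[0]-P[1];print(np.hypot(*v[:2]))
E
```

```text
rinser_rim [([0.4794, -0.18, 0.0411], array([ 81., 183.]), 0.96), ([0.4796, -0.1796, 0.0061], array([ 95., 177.]), 0.62)]
pin0 [([0.5244, -0.2596, 0.0355], array([ 29., 212.]), 0.93), ([0.4816, -0.1786, 0.0011], array([ 98., 178.]), 0.66)]
valve_top [([0.4984, -0.0351, 0.2272], array([137., 282.]), 0.74)]
top crop origin [274 180]
[0.45213179 0.04349924 0.25596476] [-1.79993509e+02 -9.60847115e-03 -1.77908384e+02]
[394.34536082 158.75257732] 194 [0.0427 0.0853 0.027 ]
[142.71255061 286.84615385] 247 [-0.0459 -0.0762  0.027 ]
0.18423892835742467
```

View pics/w5c.png

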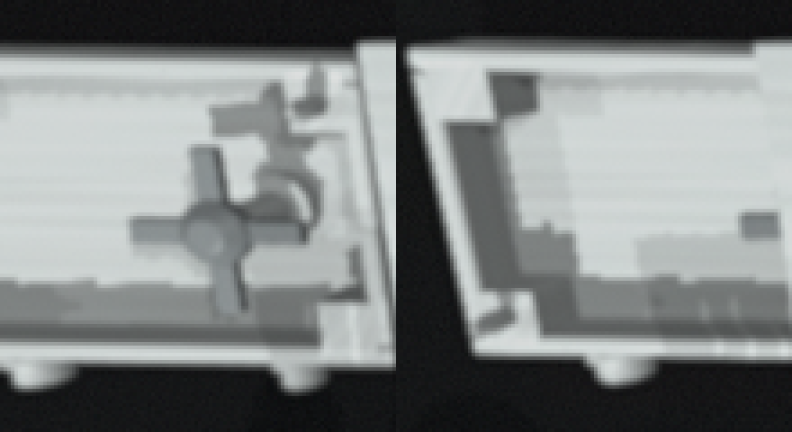

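Left crop: valve centre near crop (217,232), pin0 a small dark stub near (311,104); right crop: pin1 near (495,319), leaning outward as expected.

```bash
python3 - <<'E'
from h import *
r=dict(np.load('v5.npz'))
q5=R.from_euler('xyz',[-179.9935,-.0096,-177.9084],degrees=True);p5=np.array([.45213,.04350,.25596])
q4=R.from_euler('xyz',[-179.9555,-.0975,-178.0034],degrees=True);p4=np.array([.44926,.11751,.25507])
M=cv2.Rodrigues(r['rvec'])[0];t=r['tvec'].ravel()
# cam = M X + t ; X = q5 x + p5
Mt=M@q5.as_matrix(); tt=M@p5+t
M4=Mt@q4.as_matrix().T; r4=dict(mtx=r['mtx'],rvec=cv2.Rodrigues(M4)[0],tvec=tt-M4@p4)
p1=onz(r,(27.5,213.6),.044);p0=onz(r4,(86.4,153.9),.044);va=onz(r4,(60.3,189.4),.060)
v=p0-p1;print(p0,p1,'valve',va,'dist',np.hypot(*v[:2]),'mid',(p0+p1)/2,'yaw',np.degrees(np.arctan2(v[1],v[0])-np.arctan2(164,-84)))
for n,rr,p in(('p0',r4,p0),('p1',r,p1)):
    f=p.copy();f[2]=.036;g=p.copy();g[2]=.052; print(n,proj(rr,[f,g]).round(1).tolist())
# rinser corners in right view: left edge top (408,48), bottom (475,352) outer corners at z=.036
c=[onz(r,((u-396)/3.6,125+w/3.6),.036) for u,w in((408,48),(475,352))];print('corners',c,np.hypot(*(c[0]-c[1])[:2]))
E
```

```text
[ 0.4370889 -0.0917562  0.044    ] [ 0.52349473 -0.25460001  0.044     ] valve [ 0.47973926 -0.12035117  0.06      ] dist 0.18434769861387276 mid [ 0.48029182 -0.1731781   0.044     ] yaw 0.8293661632713688
p0 [[89.9, 153.0], [82.7, 154.8]]
p1 [[32.0, 211.5], [22.8, 215.7]]
corners [array([ 0.42588877, -0.2730011 ,  0.036     ]), array([ 0.54047976, -0.27138622,  0.036     ])] 0.11460236839149145
```

Measurement agrees all round (pin distance 184.3 mm, yaw 0.8°, valve matches). Check the in-hand grate pose via predicted corners while working out the move.

```bash
python3 - <<'E'
from h import *
r=shot('wrist');p,q=pose()
# grate pose expected: offset at grip (tool frame)
qg=R.from_euler('xyz',[179.944,.14,-178.003],degrees=True)
off=qg.inv().apply(np.array([.4745,.1231,0])-np.array([.4757,.1189,.0324]))
for dy in (0,1.6):
  G=q*qg.inv()*R.from_euler('z',2.06+dy,degrees=True); o=p+q.apply(off)
  pts=[(-55,-95,6),(-55,95,6),(55,-95,6),(-42,82,6),(42,-82,6),(42,-82,0)]
  print(dy,proj(r,[o+G.apply(np.array(a)/1000) for a in pts]).round(1).tolist())
g=cv2.cvtColor(r['pixels'],cv2.COLOR_BGR2GRAY)
for u in(110,200,300,400): 
    col=np.diff(g[120:160,u].astype(int)); print('top edge',u,[(120+i+.5,int(col[i])) for i in np.argsort(-abs(col))[:2]])
for w in(160,240): 
    row=np.diff(g[w,90:135].astype(int)); print('left edge',w,[(90+i+.5,int(row[i])) for i in np.argsort(-abs(row))[:3]])
cv2.imwrite('pics/h1.png',cv2.resize(r['pixels'][245:315,95:205],None,fx=6,fy=6,interpolation=3))
go([.4815,-.1774,.11],180.83)
E
```

```text
0 [[97.6, 136.8], [420.8, 136.4], [122.0, 297.2], [395.7, 158.4], [138.6, 280.9], [141.9, 275.9]]
1.6 [[95.8, 141.4], [418.9, 131.8], [124.8, 300.4], [394.2, 154.6], [140.7, 283.8], [143.9, 278.7]]
top edge 110 [(np.float64(136.5), 58), (np.float64(135.5), 53)]
top edge 200 [(np.float64(136.5), 57), (np.float64(135.5), 55)]
top edge 300 [(np.float64(136.5), -46), (np.float64(135.5), -33)]
top edge 400 [(np.float64(135.5), 63), (np.float64(136.5), 63)]
left edge 160 [(np.float64(102.5), -2), (np.float64(122.5), 2), (np.float64(130.5), -2)]
left edge 240 [(np.float64(113.5), 70), (np.float64(114.5), 58), (np.float64(112.5), 48)]
shift [-0.0853 -0.8864  0.5841]
turn [-0.     -0.      0.0069]
```

View pics/h1.png

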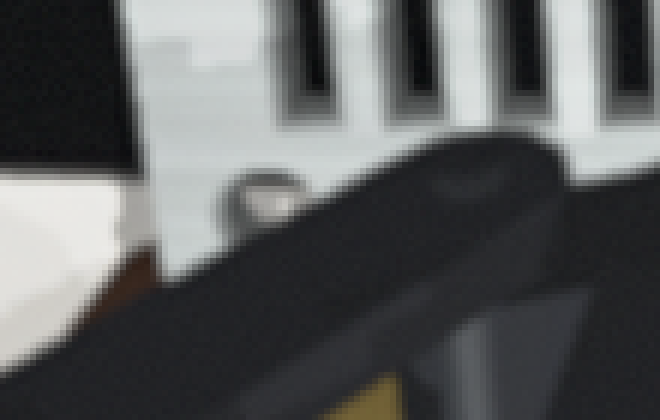

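The plate edges and holes land within a pixel of expected (hole1 at ~(139,280)), so the grip is true. Moving over the rinser.

Request:
step_arm([
  {"ax": 0, "ay": 0, "az": 0.007, "x": -0.085, "y": -0.2, "z": 0.1, "gripper": 0},
  {"ax": 0, "ay": 0, "az": 0.007, "x": -0.085, "y": -0.4, "z": 0.2, "gripper": 0},
  {"ax": 0, "ay": 0, "az": 0.007, "x": -0.085, "y": -0.6, "z": 0.3, "gripper": 0},
  {"ax": 0, "ay": 0, "az": 0.007, "x": -0.085, "y": -0.8, "z": 0.45, "gripper": 0},
  {"ax": 0, "ay": 0, "az": 0.007, "x": -0.085, "y": -0.886, "z": 0.584, "gripper": 0},
  {"ax": 0, "ay": 0, "az": 0.007, "x": -0.085, "y": -0.886, "z": 0.584, "gripper": 0},
  {"ax": 0, "ay": 0, "az": 0.007, "x": -0.085, "y": -0.886, "z": 0.584, "gripper": 0},
  {"ax": 0, "ay": 0, "az": 0.007, "x": -0.085, "y": -0.886, "z": 0.584, "gripper": 0},
])

```text
t: 7.72
eef_pos: [0.4827, -0.1766, 0.1114]
orientation: [180.0, 0.2, -179.1]
force: [0.1, -0.0, -5.0]
width: 0.0073
grip_force: 79.0
```

```bash
python3 - <<'E'
from h import *
o=bot.get_obs();print(o['q'])
go([.4815,-.1774,.087],180.77)
go([.4815,-.1774,.068],180.77)
r=shot('wrist');t=shot('top')
for q in['valve_top','pin0','grate_handle']: print(q,[(np.round(d['location'],4).tolist(),round(d['score'],2)) for d in bot.pinpoint(q,'wrist')[:3]])
o=proj(t,[.482,-.177,.06])[0].astype(int)
A=cv2.resize(r['pixels'][110:310,80:440],None,fx=2,fy=2,interpolation=3)
B=cv2.resize(t['pixels'][o[1]-25:o[1]+25,o[0]-45:o[0]+45],(360,200),interpolation=3)
B=cv2.copyMakeBorder(B,0,0,0,A.shape[1]-360,0)
cv2.imwrite('pics/hov.png',np.vstack([A,B])[:600])
E
```

```text
[-14.9101185    7.80127493  34.55585105 111.8508532   -5.09976458
  61.66226142 112.70121418]
shift [ 0.0051 -0.0031  0.0977]
turn [0.0001 0.0009 0.0007]
shift [ 0.0053 -0.0031  0.1737]
turn [0.0001 0.0009 0.0007]
valve_top [([0.478, -0.1301, 0.0567], 0.98)]
pin0 [([0.5218, -0.2598, 0.0353], 0.81), ([0.4393, -0.0933, 0.0398], 0.74)]
grate_handle [([0.4838, -0.1766, 0.1306], 0.86)]
```

View pics/hov.png

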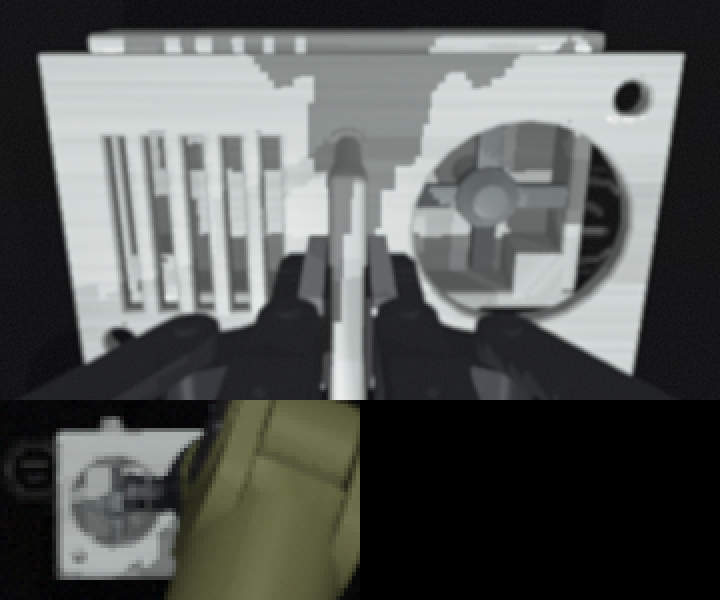

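The view shows the valve (crop 490,203) inside the opening (520,220) and hole0 at (632,97); check numerically.

```bash
python3 - <<'E'
from h import *
r=shot('wrist');p,q=pose()
f=lambda u,w:(80+u/2,110+w/2)
print('valve',onz(r,f(490,203),.061)); print('valve arm ends L,R, top, bot')
print('opening ctr',onz(r,f(521,219),p[2]-.0324+.006),'hole0',onz(r,f(629,97),p[2]-.0294))
qg=R.from_euler('xyz',[179.944,.14,-178.003],degrees=True)
off=qg.inv().apply(np.array([.4745,.1231,0])-np.array([.4757,.1189,.0324]))
G=q*qg.inv()*R.from_euler('z',2.06,degrees=True); o=p+q.apply(off)
print('pred opening',o+G.apply([0,.052,.006]),'pred hole0',o+G.apply([-.042,.082,.003]),'origin',o)
print(p)
E
```

```text
valve [ 0.48018791 -0.1252848   0.061     ]
valve arm ends L,R, top, bot
opening ctr [ 0.47713813 -0.12125347  0.08408251] hole0 [ 0.43791675 -0.09113551  0.08108251]
pred opening [ 0.4795529  -0.12138215  0.08404011] pred hole0 [ 0.43711212 -0.09200474  0.08108246] origin [ 0.48030743 -0.17338136  0.07808088]
[ 0.48146828 -0.17757979  0.11048251]
```

Request:
step_arm([
  {"ax": 0, "ay": 0.0009, "az": 0.001, "x": 0.003, "y": -0.011, "z": 0.04, "gripper": 0},
  {"ax": 0, "ay": 0.0009, "az": 0.001, "x": 0.003, "y": -0.011, "z": 0.088, "gripper": 0},
  {"ax": 0, "ay": 0.0009, "az": 0.001, "x": 0.003, "y": -0.011, "z": 0.088, "gripper": 0},
  {"ax": 0, "ay": 0.0009, "az": 0.001, "x": 0.003, "y": -0.011, "z": 0.088, "gripper": 0},
])

```text
t: 8.52
eef_pos: [0.4804, -0.1807, 0.0878]
orientation: [-180.0, -0.2, -179.4]
force: [-0.3, -0.5, -5.1]
width: 0.0077
grip_force: 79.0
```

```bash
python3 - <<'E'
from h import *
r=shot('wrist')
for q in['valve_top','pin0','grate_hole0']: print(q,[(np.round(d['location'],4).tolist(),proj(r,d['location'])[0].round(0),round(d['score'],2)) for d in bot.pinpoint(q,'wrist')[:3]])
A=cv2.resize(r['pixels'][140:190,360:430],None,fx=5.5,fy=5.5,interpolation=3)
B=cv2.resize(r['pixels'][160:275,270:400],(385,341),interpolation=3)
C=cv2.resize(r['pixels'][255:305,110:180],(385,275),interpolation=3)
cv2.imwrite('pics/hov2.png',np.vstack([np.hstack([A,C]),np.hstack([B,np.zeros_like(B)])])[:600])
np.savez('v6.npz',rvec=r['rvec'],tvec=r['tvec'],mtx=r['mtx']);print(pose()[0],pose()[1].as_euler('xyz',True))
E
```

```text
valve_top [([0.4784, -0.1294, 0.0561], array([330., 220.]), 0.83)]
pin0 [([0.4417, -0.0953, 0.0346], array([376., 160.]), 0.97), ([0.5228, -0.2579, 0.0348], array([153., 262.]), 0.78), ([0.4798, -0.1792, 0.1069], array([256., 260.]), 0.69)]
grate_hole0 [([0.4373, -0.0911, 0.0573], array([399., 159.]), 0.95), ([0.5274, -0.2635, 0.0582], array([134., 285.]), 0.64)]
[ 0.48077127 -0.18071787  0.08840501] [-1.79997448e+02 -1.18443305e-01 -1.79433388e+02]
```

View pics/hov2.png

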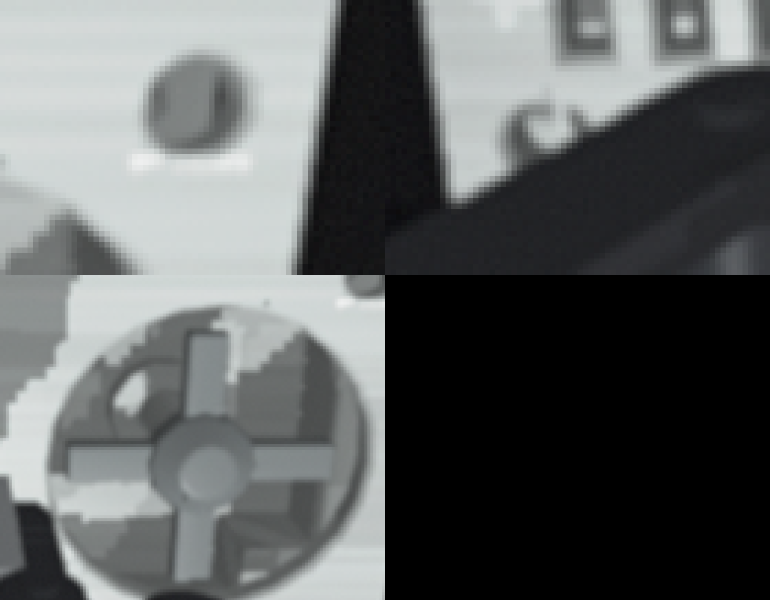

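```bash
python3 - <<'E'
from h import *
r=dict(np.load('v6.npz'));p=np.array([.48077,-.18072,.08841])
f=lambda u,w:(270+u/2.96,160+(w-275)/2.965)
L,Rr,T,B=[onz(r,f(*a),.056) for a in((68,460),(332,460),(208,333),(193,581))]
print('arm',L,Rr,np.linalg.norm(L-Rr),T,B,np.linalg.norm(T-B)); print('valve',(L+Rr)/2,(T+B)/2)
z=p[2]-.0264
O=[onz(r,f(*a),z) for a in((47,460),(370,450),(215,305))]
print('open',O, 'ctr y',(O[0]+O[1])[1]/2,np.linalg.norm(O[0]-O[1]))
print('hole0',onz(r,(360+197/5.5,140+103/5.5),z))
print('nozzle',onz(r,f(208,474),.062))
q=R.from_euler('xyz',[179.9974,-.118,-179.4334],degrees=True)
qg=R.from_euler('xyz',[179.944,.14,-178.003],degrees=True)
off=qg.inv().apply(np.array([.4745,.1231,0])-np.array([.4757,.1189,.0324]))
G=q*qg.inv()*R.from_euler('z',2.06,degrees=True); o=p+q.apply(off)
print('pred open',o+G.apply([0,.052,.006]),'h0',o+G.apply([-.042,.082,.006]),'orig',o,G.as_euler('xyz',True))
E
```

```text
arm [ 0.48038854 -0.15404441  0.056     ] [ 0.47984295 -0.09499182  0.056     ] 0.05905511474796456 [ 0.45100525 -0.12544954  0.056     ] [ 0.51035663 -0.12340977  0.056     ] 0.05938641579848219
valve [ 0.48011574 -0.12451812  0.056     ] [ 0.48068094 -0.12442965  0.056     ]
open [array([ 0.47800978, -0.15950902,  0.06201   ]), array([ 0.47506411, -0.09008268,  0.06201   ]), array([ 0.44370718, -0.12647848,  0.06201   ])] ctr y -0.12479585098495685 0.06948880265966005
hole0 [ 0.43646529 -0.09524206  0.06201   ]
nozzle [ 0.48094272 -0.12443158  0.062     ]
pred open [ 0.4789851  -0.1245203   0.06196286] h0 [ 0.43665835 -0.09498353  0.06212422] orig [ 0.47952963 -0.17652299  0.05601113] [-0.05311671  0.2580585   0.62947013]
```

Opening and valve agree in y; the grate needs about +1.4 mm in x. Now descend.

Request:
step_arm([
  {"ax": 0, "ay": 0, "az": -0.001, "x": -0.0055, "y": 0, "z": 0.0, "gripper": 0},
  {"ax": 0, "ay": 0, "az": -0.001, "x": -0.0055, "y": 0, "z": 0.012, "gripper": 0},
  {"ax": 0, "ay": 0, "az": -0.001, "x": -0.0055, "y": 0, "z": 0.024, "gripper": 0},
  {"ax": 0, "ay": 0, "az": -0.001, "x": -0.0055, "y": 0, "z": 0.036, "gripper": 0},
  {"ax": 0, "ay": 0, "az": -0.001, "x": -0.0055, "y": 0, "z": 0.044, "gripper": 0},
  {"ax": 0, "ay": 0, "az": -0.001, "x": -0.0055, "y": 0, "z": 0.044, "gripper": 0},
])

```text
t: 9.48
eef_pos: [0.4817, -0.1806, 0.0768]
orientation: [180.0, -0.2, -179.3]
force: [0.1, 0.2, -5.2]
width: 0.0074
grip_force: 79.0
```

Pins are entering without force. Continue.

Request:
step_arm([
  {"ax": 0, "ay": 0, "az": 0, "x": 0, "y": 0, "z": 0.01, "gripper": 0},
  {"ax": 0, "ay": 0, "az": 0, "x": 0, "y": 0, "z": 0.02, "gripper": 0},
  {"ax": 0, "ay": 0, "az": 0, "x": 0, "y": 0, "z": 0.028, "gripper": 0},
  {"ax": 0, "ay": 0, "az": 0, "x": 0, "y": 0, "z": 0.033, "gripper": 0},
  {"ax": 0, "ay": 0, "az": 0, "x": 0, "y": 0, "z": 0.033, "gripper": 0},
])

```text
t: 10.1
eef_pos: [0.4818, -0.1806, 0.0689]
orientation: [180.0, -0.2, -179.3]
force: [0.2, 0.2, -4.6]
width: 0.0073
grip_force: 79.2
```

Request:
step_arm([
  {"ax": 0, "ay": 0, "az": 0, "x": 0, "y": 0, "z": 0.003, "gripper": 0},
  {"ax": 0, "ay": 0, "az": 0, "x": 0, "y": 0, "z": 0.006, "gripper": 0},
  {"ax": 0, "ay": 0, "az": 0, "x": 0, "y": 0, "z": 0.006, "gripper": 0},
])

```text
t: 10.48
eef_pos: [0.4818, -0.1807, 0.0686]
orientation: [179.9, -0.2, -179.3]
force: [-4.7, 1.9, 6.8]
width: 0.007
grip_force: 80.8
```

Contact exactly at the expected seat height (0.0686 vs 0.0684). Release and rise.

Request:
step_arm([
  {"ax": 0, "ay": 0, "az": 0, "x": 0, "y": 0, "z": 0.0, "gripper": 15},
  {"ax": 0, "ay": 0, "az": 0, "x": 0, "y": 0, "z": 0.0, "gripper": 40},
  {"ax": 0, "ay": 0, "az": 0, "x": 0, "y": 0, "z": 0.0, "gripper": 40},
  {"ax": 0, "ay": 0, "az": 0, "x": 0, "y": 0, "z": -0.1, "gripper": 40},
  {"ax": 0, "ay": 0, "az": 0, "x": 0, "y": 0, "z": -0.3, "gripper": 60},
  {"ax": 0, "ay": 0, "az": 0, "x": 0.1, "y": 0.1, "z": -0.5, "gripper": 100},
  {"ax": 0, "ay": 0, "az": 0, "x": 0.1, "y": 0.1, "z": -0.5, "gripper": 100},
  {"ax": 0, "ay": 0, "az": 0, "x": 0.1, "y": 0.1, "z": -0.5, "gripper": 100},
])

```text
t: 11.48
eef_pos: [0.4568, -0.1559, 0.1922]
orientation: [180.0, -0.1, -179.2]
force: [0.0, 0.4, -0.7]
width: 0.0853
grip_force: 0.0
```

```bash
python3 - <<'E'
from h import *
r=shot('wrist')
for q in['valve_top','pin0','grate_handle','grate','rinser_rim','grate_slots','grate_hole0']: print(q,[(np.round(d['location'],4).tolist(),proj(r,d['location'])[0].round(0),round(d['score'],2)) for d in bot.pinpoint(q,'wrist')[:3]])
cv2.imwrite('pics/seat.png',cv2.resize(r['pixels'][100:300,60:460],None,fx=2,fy=2,interpolation=3))
np.savez('v7.npz',rvec=r['rvec'],tvec=r['tvec'],mtx=r['mtx'])
o=bot.get_obs();print(o['eef_pos'],o['orientation'],o['force'],o['q'])
go([.48,.10,.22],90)
E
```

```text
valve_top [([0.4792, -0.1288, 0.0581], array([279., 205.]), 0.7)]
pin0 [([0.5247, -0.2591, 0.0373], array([162., 236.]), 0.69), ([0.4443, -0.0953, 0.036], array([309., 168.]), 0.62)]
grate_handle [([0.4804, -0.1797, 0.0878], array([227., 216.]), 0.92)]
grate [([0.4835, -0.1761, 0.0371], array([234., 202.]), 0.88)]
rinser_rim []
grate_slots [([0.4819, -0.228, 0.0424], array([186., 202.]), 0.89)]
grate_hole0 [([0.4388, -0.0916, 0.0401], array([314., 164.]), 0.9), ([0.526, -0.2564, 0.0362], array([165., 236.]), 0.65)]
[ 0.45655509 -0.15615693  0.19167426] [-179.98405288   -0.24862801 -179.2819492 ] [ 0.3186785  -1.28941448  0.06278845] [-18.49664167  -1.67109872  33.90370551 110.18688479   1.07214527
  71.437708   105.76854209]
shift [-0.1061  1.0233 -0.114 ]
turn [-0.0012 -0.001   0.504 ]
```

View pics/seat.png

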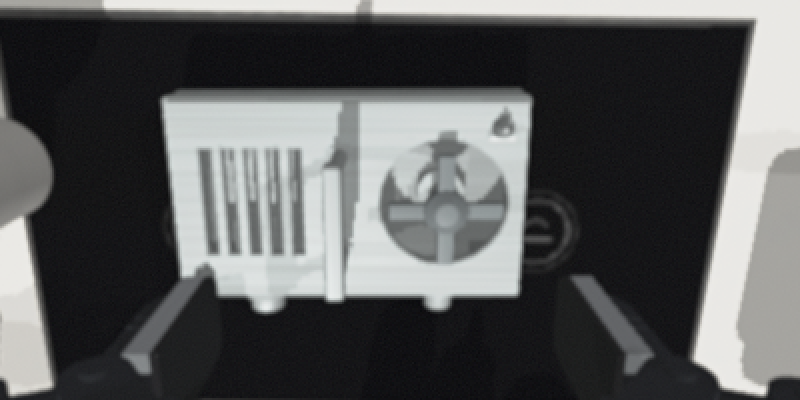

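The grate lies flush and square (hole0 with its pin at crop (503,125), valve centred in the opening at (447,214), slots around (251,202)). Pictures are used up; I continue numerically. Now to the beaker.

Request:
step_arm([
  {"ax": 0, "ay": 0, "az": 0.05, "x": 0, "y": 0.1, "z": -0.15, "gripper": 100},
  {"ax": 0, "ay": 0, "az": 0.1, "x": 0, "y": 0.3, "z": -0.25, "gripper": 100},
  {"ax": 0, "ay": 0, "az": 0.16, "x": -0.03, "y": 0.5, "z": -0.25, "gripper": 100},
  {"ax": 0, "ay": 0, "az": 0.22, "x": -0.06, "y": 0.7, "z": -0.25, "gripper": 100},
  {"ax": 0, "ay": 0, "az": 0.28, "x": -0.1, "y": 0.85, "z": -0.25, "gripper": 100},
  {"ax": 0, "ay": 0, "az": 0.34, "x": -0.14, "y": 0.95, "z": -0.25, "gripper": 100},
  {"ax": 0, "ay": 0, "az": 0.4, "x": -0.17, "y": 1, "z": -0.25, "gripper": 100},
  {"ax": 0, "ay": 0, "az": 0.46, "x": -0.17, "y": 1, "z": -0.25, "gripper": 100},
  {"ax": 0, "ay": 0, "az": 0.504, "x": -0.17, "y": 1, "z": -0.25, "gripper": 100},
  {"ax": 0, "ay": 0, "az": 0.504, "x": -0.17, "y": 1, "z": -0.25, "gripper": 100},
])

```text
t: 13.12
eef_pos: [0.4963, 0.0945, 0.2544]
orientation: [-179.8, 0.0, 90.1]
force: [-0.2, 0.7, 0.5]
width: 0.0855
grip_force: 0.0
```

```bash
python3 - <<'E'
from h import *
r=dict(np.load('v7.npz'));f=lambda u,w:(60+u/2,100+w/2)
L,Rr,T,B=[onz(r,f(*a),.056) for a in((388,213),(508,215),(446,152),(447,262))]
print('valve',(L+Rr)/2,np.linalg.norm(L-Rr),(T+B)/2,np.linalg.norm(T-B),'slots',onz(r,f(252,202),.042),'nozzle',onz(r,f(447,216),.062))
go([.502,.33,.24],90)
E
```

```text
valve [ 0.48177745 -0.12304695  0.056     ] 0.0625185242096797 [ 0.47879649 -0.12396537  0.056     ] 0.06012392052088051 slots [ 0.48104225 -0.22815177  0.042     ] nozzle [ 0.48080708 -0.12424976  0.062     ]
shift [0.942  0.025  0.0573]
turn [-0.0011  0.0001  0.0006]
```

Request:
step_arm([
  {"ax": 0, "ay": 0, "az": 0, "x": 0.25, "y": 0.02, "z": 0, "gripper": 100},
  {"ax": 0, "ay": 0, "az": 0, "x": 0.5, "y": 0.02, "z": 0, "gripper": 100},
  {"ax": 0, "ay": 0, "az": 0, "x": 0.75, "y": 0.02, "z": 0, "gripper": 100},
  {"ax": 0, "ay": 0, "az": 0, "x": 0.94, "y": 0.02, "z": 0, "gripper": 100},
  {"ax": 0, "ay": 0, "az": 0, "x": 0.94, "y": 0.02, "z": 0, "gripper": 100},
  {"ax": 0, "ay": 0, "az": 0, "x": 0.94, "y": 0.02, "z": 0, "gripper": 100},
])

```text
t: 13.88
eef_pos: [0.5015, 0.3287, 0.2543]
orientation: [-179.8, 0.1, 90.1]
force: [-0.1, 0.2, 0.0]
width: 0.0857
grip_force: 0.0
```

```bash
python3 - <<'E'
from h import *
r=shot('wrist')
D=bot.pinpoint('beaker','wrist');print([(np.round(d['location'],4).tolist(),proj(r,d['location'])[0].round(0),round(d['score'],2)) for d in D])
for d in bot.regions_of('beaker','wrist'):
    m=np.array(d['region']); col=r['pixels'][m].mean(0) if m.any() else None
    ys,xs=np.nonzero(m); print(round(d['score'],2),m.sum(),col.round(0),xs.min(),xs.max(),ys.min(),ys.max())
    cs=col.max()-col.min()
    if cs<25:
        # fit cylinder silhouette by IoU
        from scipy.optimize import minimize
        th=np.linspace(0,2*np.pi,40)
        def iou(v):
            P=np.array([[v[0]+.026*np.cos(t),v[1]+.026*np.sin(t),z] for z in(0,.085) for t in th])
            h=cv2.convexHull(proj(r,P).astype(np.float32)); k=np.zeros(m.shape,np.uint8); cv2.fillConvexPoly(k,(h*16).astype(int),1,shift=4)
            k=k.astype(bool); return -(k&m).sum()/(k|m).sum()
        s=minimize(iou,[.502,.376],method='Nelder-Mead',options=dict(initial_simplex=[[.502,.376],[.507,.376],[.502,.381]]));print('fit',s.x,s.fun)
p,q=pose();print(p,q.as_euler('xyz',True))
E
```

```text
[([0.474, 0.2788, -0.0015], array([236., 195.]), 0.7), ([0.5534, 0.2929, 0.0004], array([290., 187.]), 0.69), ([0.5085, 0.4706, -0.002], array([260.,  52.]), 0.59), ([0.4283, 0.4542, 0.002], array([198.,  66.]), 0.56)]
0.9 1968 [ 76. 131.  62.] 272 319 170 225
0.87 1806 [197. 198. 192.] 232 279 109 156
fit [0.50246867 0.37580224] -0.9475341028331584
0.81 2784 [190. 159. 226.] 155 216 24 86
0.68 2577 [195. 164. 228.] 239 288 10 75
0.62 1952 [172. 143. 210.] 207 250 179 235
[0.50190646 0.32772045 0.25499009] [-1.79867724e+02  1.93901415e-02  8.99116726e+01]
```

Beaker (the grey one) at (0.5025, 0.3758). Descend on it.

```bash
python3 - <<'E'
from h import *
go([.5025,.3758,.041],90)
E
```

```text
shift [0.1926 0.0041 0.8559]
turn [-0.0007  0.0001 -0.0005]
```

Request:
step_arm([
  {"ax": 0, "ay": 0, "az": 0, "x": 0.19, "y": 0.003, "z": 0.05, "gripper": 100},
  {"ax": 0, "ay": 0, "az": 0, "x": 0.192, "y": 0.003, "z": 0.2, "gripper": 100},
  {"ax": 0, "ay": 0, "az": 0, "x": 0.192, "y": 0.003, "z": 0.4, "gripper": 100},
  {"ax": 0, "ay": 0, "az": 0, "x": 0.192, "y": 0.003, "z": 0.6, "gripper": 100},
  {"ax": 0, "ay": 0, "az": 0, "x": 0.192, "y": 0.003, "z": 0.75, "gripper": 100},
  {"ax": 0, "ay": 0, "az": 0, "x": 0.192, "y": 0.003, "z": 0.855, "gripper": 100},
  {"ax": 0, "ay": 0, "az": 0, "x": 0.192, "y": 0.003, "z": 0.855, "gripper": 100},
  {"ax": 0, "ay": 0, "az": 0, "x": 0.192, "y": 0.003, "z": 0.855, "gripper": 70},
  {"ax": 0, "ay": 0, "az": 0, "x": 0.192, "y": 0.003, "z": 0.855, "gripper": 50},
  {"ax": 0, "ay": 0, "az": 0, "x": 0.192, "y": 0.003, "z": 0.855, "gripper": 40},
  {"ax": 0, "ay": 0, "az": 0, "x": 0.192, "y": 0.003, "z": 0.855, "gripper": 40},
], squeeze=50)

```text
t: 15.4
eef_pos: [0.5027, 0.3783, 0.0433]
orientation: [180.0, -0.1, 90.0]
force: [-0.3, -1.8, 6.4]
width: 0.0504
grip_force: 52.6
```

```bash
python3 - <<'E'
from h import *
o=bot.get_obs();print(o['width'],o['grip_force'],o['force'],o['eef_pos'],o['orientation'])
E
```

```text
0.050401215307362676 52.59924261365086 [-0.30348321 -1.78721927  6.35241354] [0.50267998 0.3783452  0.04329329] [ 1.79988223e+02 -1.25129365e-01  9.00141185e+01]
```

Request:
step_arm([
  {"ax": 0, "ay": 0, "az": 0, "x": 0, "y": 0, "z": -0.06, "gripper": 40},
  {"ax": 0, "ay": 0, "az": 0, "x": 0, "y": 0, "z": -0.2, "gripper": 40},
  {"ax": 0, "ay": 0, "az": 0, "x": 0, "y": 0, "z": -0.4, "gripper": 40},
  {"ax": 0, "ay": 0, "az": 0, "x": 0, "y": 0, "z": -0.6, "gripper": 40},
  {"ax": 0, "ay": 0, "az": 0, "x": -0.2, "y": 0, "z": -0.7, "gripper": 40},
  {"ax": 0, "ay": 0, "az": 0, "x": -0.42, "y": -0.02, "z": -0.7, "gripper": 40},
  {"ax": 0, "ay": 0, "az": 0, "x": -0.65, "y": -0.04, "z": -0.7, "gripper": 40},
  {"ax": 0, "ay": 0, "az": 0, "x": -0.85, "y": -0.06, "z": -0.7, "gripper": 40},
  {"ax": 0, "ay": 0, "az": 0, "x": -1, "y": -0.08, "z": -0.7, "gripper": 40},
  {"ax": 0, "ay": 0, "az": 0, "x": -1, "y": -0.08, "z": -0.7, "gripper": 40},
  {"ax": 0, "ay": 0, "az": 0, "x": -1, "y": -0.08, "z": -0.7, "gripper": 40},
])

```text
t: 16.77
eef_pos: [0.4817, 0.1284, 0.2166]
orientation: [-179.9, -0.1, 90.1]
force: [-0.0, -0.0, -2.3]
width: 0.0502
grip_force: 52.4
```

```bash
python3 - <<'E'
from h import *
from scipy.optimize import minimize
r=shot('wrist');p,q=pose();print(p,q.as_euler('xyz',True),bot.get_obs()['force'])
th=np.linspace(0,2*np.pi,40)
print([(np.round(d['location']-p,4).tolist(),round(d['score'],2)) for d in bot.pinpoint('beaker','wrist')[:2]])
for d in bot.regions_of('beaker','wrist')[:2]:
    m=np.array(d['region']);ys,xs=np.nonzero(m);print(d['score'],m.sum(),r['pixels'][m].mean(0).round(0),xs.min(),xs.max(),ys.min(),ys.max())
    def hull(v):
        P=np.array([p+[v[0]+.026*np.cos(t),v[1]+.026*np.sin(t),-.0433+z] for z in(0,.085) for t in th])
        return proj(r,P)
    for v in((0,-.0025),(0,0),(0,.0025)): h=hull(v); print(v,'pred x',h[:,0].min().round(1),h[:,0].max().round(1),'y',h[:,1].min().round(1),h[:,1].max().round(1))
go([.4805,-.1245,.15],90)
E
```

```text
[0.48172122 0.12891455 0.2164058 ] [-1.79856910e+02 -4.69068322e-02  9.01210357e+01] [-0.6448429   0.38869895 -1.77323127]
[([-0.0004, -0.005, -0.0426], 0.95), ([0.0727, 0.1655, -0.2168], 0.67)]
0.96 2663 [ 60. 101.  49.] 294 367 0 51
(0, -0.0025) pred x 191.8 317.4 y 182.2 343.8
(0, 0) pred x 191.4 317.8 y 178.6 339.2
(0, 0.0025) pred x 191.0 318.2 y 174.9 334.5
0.77 3060 [178. 149. 215.] 212 270 0 62
(0, -0.0025) pred x 191.8 317.4 y 182.2 343.8
(0, 0) pred x 191.4 317.8 y 178.6 339.2
(0, 0.0025) pred x 191.0 318.2 y 174.9 334.5
shift [-1.0141 -0.007   0.2643]
turn [-0.0009 -0.      0.0009]
```

```bash
python3 - <<'E'
from h import *
r=shot('wrist');g=cv2.cvtColor(r['pixels'],cv2.COLOR_BGR2GRAY).astype(int);p,q=pose()
for u in(240,254,268): print(u,g[160:215:2,u].tolist())
th=np.linspace(0,2*np.pi,60)
for z in(0,.085):
  h=proj(r,[p+[.026*np.cos(t),-.0025+.026*np.sin(t),-.0433+z] for t in th]);print(z,h.min(0),h.max(0))
E
```

```text
240 [165, 166, 164, 166, 166, 165, 165, 165, 164, 166, 165, 166, 165, 165, 132, 103, 104, 104, 104, 103, 104, 104, 103, 103, 103, 104, 103, 103]
254 [166, 165, 165, 164, 165, 165, 165, 165, 165, 165, 164, 165, 161, 119, 102, 103, 102, 102, 102, 101, 100, 101, 100, 100, 99, 100, 100, 99]
268 [165, 165, 165, 166, 165, 164, 165, 166, 166, 165, 165, 166, 165, 165, 138, 109, 109, 109, 108, 108, 107, 106, 106, 106, 105, 99, 99, 104]
0 [217.51837476 183.0843358 ] [291.46290234 252.25395105]
0.085 [191.7759198  236.89666599] [317.42363717 345.28851514]
```

```bash
python3 - <<'E'
from h import *
go([.4805,-.1213,.12],90)
E
```

```text
shift [-1.0005 -0.0065  0.3841]
turn [-0.0009  0.      0.0008]
```

Request:
step_arm([
  {"ax": -0.001, "ay": 0, "az": 0, "x": -0.15, "y": -0.006, "z": 0, "gripper": 40},
  {"ax": -0.001, "ay": 0, "az": 0, "x": -0.35, "y": -0.006, "z": 0, "gripper": 40},
  {"ax": -0.001, "ay": 0, "az": 0, "x": -0.6, "y": -0.006, "z": 0, "gripper": 40},
  {"ax": -0.001, "ay": 0, "az": 0, "x": -0.8, "y": -0.006, "z": 0.1, "gripper": 40},
  {"ax": -0.001, "ay": 0, "az": 0, "x": -0.94, "y": -0.006, "z": 0.2, "gripper": 40},
  {"ax": -0.001, "ay": 0, "az": 0, "x": -1, "y": -0.006, "z": 0.3, "gripper": 40},
  {"ax": -0.001, "ay": 0, "az": 0, "x": -1, "y": -0.006, "z": 0.384, "gripper": 40},
  {"ax": -0.001, "ay": 0, "az": 0, "x": -1, "y": -0.006, "z": 0.384, "gripper": 40},
  {"ax": -0.001, "ay": 0, "az": 0, "x": -1, "y": -0.006, "z": 0.384, "gripper": 40},
])

```text
t: 18.1
eef_pos: [0.481, -0.1219, 0.1208]
orientation: [179.9, 0.0, 90.1]
force: [0.7, -0.4, -1.4]
width: 0.0507
grip_force: 52.4
```

```bash
python3 - <<'E'
from h import *
p,q=pose();print(p,q.as_euler('xyz',True),bot.get_obs()['force'])
for c in('scene','top','wrist'):
  shot(c)
  for n in('beaker','valve_top','grate'): print(c,n,[(np.round(d['location'],4).tolist(),round(d['score'],2)) for d in bot.pinpoint(n,c) if d['location'][1]<0])
go([.4805,-.1213,.102],90)
E
```

```text
[ 0.48100721 -0.12193213  0.12082945] [1.79924366e+02 1.18201051e-02 9.00971031e+01] [ 0.67370288 -0.35499598 -1.38353264]
scene beaker [([0.4816, -0.126, 0.0765], 0.72), ([0.4704, -0.3885, -0.0037], 0.68)]
scene valve_top [([0.485, -0.1234, 0.0549], 0.48), ([0.4391, -0.0923, 0.0332], 0.35)]
scene grate [([0.4716, -0.392, -0.0008], 0.71), ([0.4831, -0.1752, 0.0354], 0.63), ([0.4814, -0.1804, -0.0012], 0.16)]
top beaker []
top valve_top []
top grate []
wrist beaker [([0.4816, -0.1289, 0.0788], 0.66)]
wrist valve_top []
wrist grate []
shift [0.0045 0.0011 0.0725]
turn [ 0.0001 -0.      0.0001]
```

Request:
step_arm([
  {"ax": 0, "ay": 0, "az": 0, "x": 0.003, "y": 0.001, "z": 0.03, "gripper": 40},
  {"ax": 0, "ay": 0, "az": 0, "x": 0.003, "y": 0.001, "z": 0.06, "gripper": 40},
  {"ax": 0, "ay": 0, "az": 0, "x": 0.003, "y": 0.001, "z": 0.078, "gripper": 40},
  {"ax": 0, "ay": 0, "az": 0, "x": 0.003, "y": 0.001, "z": 0.088, "gripper": 40},
  {"ax": 0, "ay": 0, "az": 0, "x": 0.003, "y": 0.001, "z": 0.096, "gripper": 40},
  {"ax": 0, "ay": 0, "az": 0, "x": 0.003, "y": 0.001, "z": 0.096, "gripper": 40},
])

```text
t: 19.45
eef_pos: [0.4801, -0.1217, 0.0962]
orientation: [-180.0, -0.0, 90.0]
force: [-3.6, 1.0, 3.4]
width: 0.0501
grip_force: 52.9
```

Spring engaged as expected (≈5 N at 3 mm). Press to the stop.

Request:
step_arm([
  {"ax": 0, "ay": 0, "az": 0, "x": 0, "y": 0, "z": 0.008, "gripper": 40},
  {"ax": 0, "ay": 0, "az": 0, "x": 0, "y": 0, "z": 0.016, "gripper": 40},
  {"ax": 0, "ay": 0, "az": 0, "x": 0, "y": 0, "z": 0.022, "gripper": 40},
  {"ax": 0, "ay": 0, "az": 0, "x": 0, "y": 0, "z": 0.024, "gripper": 40},
])

```text
t: 19.95
eef_pos: [0.4806, -0.1218, 0.0911]
orientation: [180.0, -0.0, 90.0]
force: [-6.2, 2.3, 14.9]
width: 0.0506
grip_force: 53.8
```

At the hard stop (≈16 N, height matches). Hold for over a second, then rise.

Request:
step_arm([
  {"ax": 0, "ay": 0, "az": 0, "x": 0, "y": 0, "z": 0.002, "gripper": 40},
  {"ax": 0, "ay": 0, "az": 0, "x": 0, "y": 0, "z": 0.002, "gripper": 40},
  {"ax": 0, "ay": 0, "az": 0, "x": 0, "y": 0, "z": 0.002, "gripper": 40},
  {"ax": 0, "ay": 0, "az": 0, "x": 0, "y": 0, "z": 0.002, "gripper": 40},
  {"ax": 0, "ay": 0, "az": 0, "x": 0, "y": 0, "z": 0.002, "gripper": 40},
  {"ax": 0, "ay": 0, "az": 0, "x": 0, "y": 0, "z": 0.002, "gripper": 40},
  {"ax": 0, "ay": 0, "az": 0, "x": 0, "y": 0, "z": 0.002, "gripper": 40},
  {"ax": 0, "ay": 0, "az": 0, "x": 0, "y": 0, "z": 0.002, "gripper": 40},
  {"ax": 0, "ay": 0, "az": 0, "x": 0, "y": 0, "z": 0.002, "gripper": 40},
  {"ax": 0, "ay": 0, "az": 0, "x": 0, "y": 0, "z": 0.002, "gripper": 40},
])

```text
t: 21.2
eef_pos: [0.4806, -0.1218, 0.0911]
orientation: [180.0, -0.0, 90.0]
force: [-6.6, 1.0, 14.7]
width: 0.0507
grip_force: 54.1
```

Request:
step_arm([
  {"ax": 0, "ay": 0, "az": 0, "x": 0, "y": 0, "z": -0.04, "gripper": 40},
  {"ax": 0, "ay": 0, "az": 0, "x": 0, "y": 0, "z": -0.12, "gripper": 40},
  {"ax": 0, "ay": 0, "az": 0, "x": 0, "y": 0, "z": -0.25, "gripper": 40},
  {"ax": 0, "ay": 0, "az": 0, "x": 0, "y": 0, "z": -0.35, "gripper": 40},
  {"ax": 0, "ay": 0, "az": 0, "x": 0, "y": 0, "z": -0.4, "gripper": 40},
  {"ax": 0, "ay": 0, "az": 0, "x": 0, "y": 0, "z": -0.4, "gripper": 40},
  {"ax": 0, "ay": 0, "az": 0, "x": 0, "y": 0, "z": -0.4, "gripper": 40},
])

```text
t: 22.08
eef_pos: [0.4798, -0.1215, 0.1883]
orientation: [-179.9, -0.0, 90.0]
force: [0.1, -0.0, -2.2]
width: 0.0506
grip_force: 52.5
```

```bash
python3 - <<'E'
from h import *
p,q=pose();print(p,q.as_euler('xyz',True),bot.get_obs()['force'])
r=shot('wrist');g=cv2.cvtColor(r['pixels'],cv2.COLOR_BGR2GRAY).astype(int);print(g[170:200,254].tolist())
for c in('scene','wrist'):
  shot(c)
  for n in('beaker','grate','grate_slots','grate_handle'): print(c,n,[(np.round(d['location'],4).tolist(),round(d['score'],2)) for d in bot.pinpoint(n,c) if d['location'][1]<0])
go([.4818,-.2265,p[2]],90);go([.4818,-.2265,.10],90)
E
```

```text
[ 0.47981882 -0.12150649  0.18831218] [-1.79921624e+02 -3.04601964e-03  9.00305305e+01] [ 0.08018582 -0.00411618 -2.19740697]
[146, 146, 146, 144, 136, 121, 116, 118, 120, 121, 123, 127, 136, 145, 142, 128, 111, 103, 102, 103, 102, 102, 102, 101, 102, 101, 103, 101, 101, 101]
scene beaker [([0.4812, -0.128, 0.1425], 0.94), ([0.6814, -0.0015, 0.002], 0.5)]
scene grate [([0.4838, -0.1759, 0.0374], 0.97)]
scene grate_slots [([0.4844, -0.2318, 0.0423], 0.88), ([0.6803, -0.0049, 0.0016], 0.68)]
scene grate_handle [([0.4833, -0.1822, 0.0888], 0.88)]
wrist beaker [([0.4776, -0.1267, 0.1487], 0.72), ([0.437, -0.0906, 0.0393], 0.3)]
wrist grate []
wrist grate_slots []
wrist grate_handle []
shift [-0.4192  0.0053  0.005 ]
turn [0.0001 0.     0.0001]
shift [-0.4191  0.0051  0.3582]
turn [0.0001 0.     0.0001]
```

Request:
step_arm([
  {"ax": 0, "ay": 0, "az": 0, "x": -0.12, "y": 0.004, "z": 0, "gripper": 40},
  {"ax": 0, "ay": 0, "az": 0, "x": -0.3, "y": 0.004, "z": 0, "gripper": 40},
  {"ax": 0, "ay": 0, "az": 0, "x": -0.418, "y": 0.005, "z": 0.02, "gripper": 40},
  {"ax": 0, "ay": 0, "az": 0, "x": -0.418, "y": 0.005, "z": 0.12, "gripper": 40},
  {"ax": 0, "ay": 0, "az": 0, "x": -0.418, "y": 0.005, "z": 0.24, "gripper": 40},
  {"ax": 0, "ay": 0, "az": 0, "x": -0.418, "y": 0.005, "z": 0.34, "gripper": 40},
  {"ax": 0, "ay": 0, "az": 0, "x": -0.418, "y": 0.005, "z": 0.385, "gripper": 40},
  {"ax": 0, "ay": 0, "az": 0, "x": -0.418, "y": 0.005, "z": 0.4, "gripper": 40},
  {"ax": 0, "ay": 0, "az": 0, "x": -0.418, "y": 0.005, "z": 0.4, "gripper": 40},
  {"ax": 0, "ay": 0, "az": 0, "x": -0.418, "y": 0.005, "z": 0.4, "gripper": 40},
])

```text
t: 23.88
eef_pos: [0.4825, -0.2265, 0.0906]
orientation: [179.9, 0.0, 90.0]
force: [0.0, 0.6, -0.8]
width: 0.0501
grip_force: 52.5
```

Request:
step_arm([
  {"ax": 0, "ay": 0, "az": 0, "x": 0, "y": 0, "z": 0.008, "gripper": 40},
  {"ax": 0, "ay": 0, "az": 0, "x": 0, "y": 0, "z": 0.015, "gripper": 40},
  {"ax": 0, "ay": 0, "az": 0, "x": 0, "y": 0, "z": 0.018, "gripper": 40},
  {"ax": 0, "ay": 0, "az": 0, "x": 0, "y": 0, "z": 0.018, "gripper": 40},
])

```text
t: 24.38
eef_pos: [0.4818, -0.2262, 0.0853]
orientation: [180.0, -0.0, 90.0]
force: [-0.5, -0.3, 2.0]
width: 0.0501
grip_force: 52.8
```

Contact at exactly the expected height. Release and retreat upward.

Request:
step_arm([
  {"ax": 0, "ay": 0, "az": 0, "x": 0, "y": 0, "z": 0, "gripper": 70},
  {"ax": 0, "ay": 0, "az": 0, "x": 0, "y": 0, "z": 0, "gripper": 95},
  {"ax": 0, "ay": 0, "az": 0, "x": 0, "y": 0, "z": 0, "gripper": 95},
  {"ax": 0, "ay": 0, "az": 0, "x": 0, "y": 0, "z": 0, "gripper": 95},
  {"ax": 0, "ay": 0, "az": 0, "x": 0, "y": 0, "z": -0.08, "gripper": 95},
  {"ax": 0, "ay": 0, "az": 0, "x": 0, "y": 0, "z": -0.25, "gripper": 95},
  {"ax": 0, "ay": 0, "az": 0, "x": 0, "y": 0, "z": -0.45, "gripper": 95},
  {"ax": 0, "ay": 0, "az": 0, "x": 0, "y": 0, "z": -0.65, "gripper": 95},
  {"ax": 0, "ay": 0, "az": 0, "x": 0, "y": 0, "z": -0.65, "gripper": 95},
])

```text
t: 25.5
eef_pos: [0.484, -0.2274, 0.252]
orientation: [179.5, 0.1, 90.0]
force: [-0.3, 0.0, -1.7]
width: 0.0812
grip_force: 0.0
```

```bash
python3 - <<'E'
from h import *
p,q=pose();print(p,bot.get_obs()['force'],bot.get_obs()['width'])
for c in('scene','wrist'):
  shot(c)
  for n in('beaker','grate','grate_slots','grate_handle','valve_top','salt_shaker'): print(c,n,[(np.round(d['location'],4).tolist(),round(d['score'],2)) for d in bot.pinpoint(n,c) if d['location'][1]<0])
E
```

```text
[ 0.483982   -0.22739353  0.25200302] [-0.27085516  0.01146625 -1.70846765] 0.08120608931198597
scene beaker [([0.4836, -0.2314, 0.0371], 0.81)]
scene grate [([0.4839, -0.177, 0.0358], 0.92)]
scene grate_slots [([0.4815, -0.2363, 0.0393], 0.59)]
scene grate_handle [([0.4808, -0.1802, 0.0862], 0.62)]
scene valve_top [([0.4873, -0.1229, 0.0582], 0.48)]
scene salt_shaker [([0.6833, -0.0021, 0.0057], 0.63)]
wrist beaker [([0.4841, -0.2312, 0.0424], 0.94)]
wrist grate []
wrist grate_slots []
wrist grate_handle [([0.4808, -0.1829, 0.0872], 0.61)]
wrist valve_top [([0.4811, -0.1303, 0.0553], 0.69)]
wrist salt_shaker [([0.4751, -0.3955, -0.0015], 0.95)]
```

The beaker stands on the slots with its mouth at the grate's top face, the grate is seated, the valve is up again, and the shaker is where it was.

```bash
python3 -c "
from workcell import bot
print(bot.finish_job())"
```

```text
the job is handed in; nothing more can be done
None
```

The grate is seated flush over both pins, the beaker was pressed to the valve's hard stop (about 15 N) and held for just over a second, then set mouth down on the slotted end; I handed the job in, with no verdict returned.

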